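# Dock a tip box in the rack reader

## Robot

A 7-joint arm with a two-finger parallel gripper is mounted at the origin on a cart in front of the work surface, level with it; the furniture and walls round the work are solid. World frame = base frame: x ahead of the robot, y to its left, z up, the work surface at z = 0. Lengths are in m, angles in rad, forces in N, time in s.
With the tool pointing down it reaches from about 0.4 to 0.85 m from the base axis. Payload 4.5 kg.
Tool frame: the origin (TCP) lies at the very end of the fingers, on their centre line; the grasp point (between the pads) lies 19 mm behind it; z points along the fingers, y is the line along which they close (so a half turn about z gives the same grasp; the last joint's range is limited). The gripper opens to 88 mm and grips with 3 to 60 N. Pads are 18 mm wide; open, the fingers measure 123 mm over their backs; the gripper's body (75 mm by 187 mm) begins 45 mm behind the grasp point.
Start: joints at [-1.095, 0.689, -0.195, 1.565, 0.157, 0.902, -0.215], TCP at [0.267, 0.565, 0.239] pointing down, gripper open.
Joint ranges: [-3.01, 3.01], [-0.46, 2.08], [-1.47, 1.51], [0.13, 2.56], [-1, 4.14], [0.04, 2.09], [-2.66, 2.66]. Speed limits (rad/s): [2.57, 2.57, 3.14, 3.14, 3.14, 3.14, 3.14].

## Interface

Orientations are given as [roll, pitch, yaw] about the fixed x, y, z axes, in that order (R = Rz(yaw) Ry(pitch) Rx(roll)).
In Python, from bench import bot gives the robot as it stands. The module is installed in compiled form; this text tells all that it offers.
- The arm moves only by the tool send_rows, never from a script. Its argument "moves" is a list of rows, each a list of 2 entries, a list of its own where there are three numbers: the shift along the tool's x, y, z in m, then the turn about the tool's z in rad. In form: [[[dx, dy, dz], yaw], ...]. A call has 1 to 20 rows; each row is the pose to reach, as a shift and turn from the pose commanded when the call began, along the tool's axes at that moment; what a row does not reach only later rows make up. A row lasts 1/12 s, in which the tool goes at most 41.7 mm and 7.16 degrees, less where a joint would pass 70% of its speed; a pose out of reach is approached as far as the arm can. A call with a gripper value outside its range is refused whole. "fingers" is the closure, from -1 (fully open) to 1 (shut), so that 0 is half open, set as the call begins (left out, the last holds). The fingers move at their own pace and stop on an object; the grip force is fixed at half the most. Time passes only in rows, so rows that repeat a pose let the fingers close. It gives the time, the measured TCP pose, the force, the opening and the grip force at its end, in the units of the state.
- bot.observe(): the state, without advancing time (a new reading comes with each control period).
- bot.camera(name): name is "scene" or "top" or "wrist"; returns (picture, depth): 420x560x3 uint8, red, green, blue; 420x560 float32, m along the optical axis (not along the pixel's ray), 0 where there is no reading.
- bot.camera_model(name): a dict with "fx", "fy", "cx", "cy" (pixels), "R" (3x3) and "t" (3): a world point X has camera coordinates R X + t; the wrist camera has in their place "mount" (4x4, takes a point from camera to tool coordinates, whose origin is the TCP and whose axes are the flange's). Camera axes: x right, y down, z forward; pixel columns grow to the right and rows downward; lengths in m; the calibration is good to about 2 mm. A picture is of the moment at which its call begins: read the wrist's pose just before it. camera_model takes no time and is no camera call.
- bot.job_done(): hands the job in; it is judged then, once.
Trained networks look in the newest picture that a camera, given by its name, has taken for a name from the list of things; names that differ only in an ending like _2 or _b are one class to them, and where a whole thing is asked for, a point or a joint stands for the part that bears it (a point fixed in the world has none). Each returns a list of dicts, best first, with "p" (0 to 1); they miss things now and then, are a little off and sometimes report something else, mostly with a low value. They report only what shows in the picture. A call takes as long as a camera call.
- bot.look_for(query, camera): "bbox" ([left, top, right, bottom] as shares, 0 to 1, of the picture: columns of its width, rows of its height, round what is visible of it).
- bot.landmark_of(query, camera): "location" ([column, row] as shares, 0 to 1, of the picture: columns of its width, rows of its height: a listed point, or the origin of a listed thing).
The state is a dict: "time_s": time; "qpos": joint angles; "joint_vel": joint speeds; "joint_torque": joint torques, N m; "ee_pos": TCP position; "orientation": TCP orientation; "wrist_force": force on the tool from outside, world axes, zero at the start; "moment": the same for the moment, N m; "width": finger opening in m; "finger_force": force on a finger pad.
Only numpy, scipy, OpenCV 4.12 (cv2) and the standard library are available. Lean on these libraries where they do the work, as an engineer would, in place of code of your own. Each camera call takes 0.05 s, during which the arm holds its last target. There are 200 camera calls.

## Task

Push the blue pipette tip box along the reader's lane until it stands square and fully home against the end stop, then swing the orange retaining arm shut behind it. The two side rails carry aligned light sensors, so neither the box nor the robot may touch them; push with the fingers only, never gripping or lifting the box or gripping the arm, and leave the other things on the bench where they are.

Things in the scene. Friction and masses are not known exactly. Their poses are not given: they have to be found in the camera images.
- reader: rack reader, fixed: aluminium deck 425 x 164 mm, white head (70 mm high) at the lane's end. Origin on the bench, on the lane's centre line; x points along the lane INTO it (to the head), y left of that, z up. Deck top, on which the box stands: z = 6 mm, level, x = -205 to 220 mm, y = +-82 mm. The start area is open; rails stand from x = -30 mm (mouth) to 140 mm
- end_stop (a point): middle of the end stop at the lane's end, reader x = 140 mm, 31 mm above the bench: two rubber bumpers end at this x. The box at home has its leading end here, its middle at reader x = 81 mm and its trailing end at 22 mm
- rail_left: aluminium sensor rail on the lane's +y side, 170 x 10 x 20 mm; origin mid-underside (on the deck), x along the lane. Its top is 26 mm above the bench. Inner faces of the two rails: 88 mm apart (reader y = +-44 mm); the box between them is 69 mm wide. Not to be touched by box or robot
- rail_right: the same rail on the lane's -y side, nearer the robot. Fixed surroundings to keep clear of: a tall pipette stand on that side (base radius about 65 mm round x = 0.28, y = -0.30 m of the world, taller than the box) and a centrifuge 0.27 m tall behind the start area (nearest corner about x = 0.60, y = -0.10 m)
- tip_box: closed pipette tip box, blue with a clear lid (fixed), 0.15 to 0.3 kg, 118 mm long (y = +-59), 69 wide (x = -32 to 37), 74 tall; origin on its underside. A lid tab juts 4 mm more on the -x side (lane's +y side), 48 to 56 mm up, y within +-12 mm. Starts on the deck before the mouth, +y end leading, up to 0.2 rad askew, its middle 8 to 24 mm off centre to +y; slides with friction, stays where left
- box_mid (a point): point on the tip box's underside midway between its four sides
- plunger (a joint): red sprung presence plunger between the bumpers, m: 0 out, 0.008 pressed flush with the bumpers (box home). Soft, 0.3 N at full travel: friction holds the box against it
- retaining_arm (a joint): orange retaining arm, rad: 0 = shut, straight across the lane behind the home box (5 mm gap), at its limit; grows as it opens, backwards out of the lane (pi/2: along the reader's -x), then outwards to +y; limit 2.5. Starts at 2.05 to 2.4. Upright pivot, light friction (0.03 N m), stays where left. At angle a it points along (-sin a, -cos a) in reader x, y
- swing_pivot (a point): the arm's upright pivot axis at mid-height of the arm, at reader x = +12, y = +66 mm, 48 mm above the bench. The arm is 10 mm thick, 80 mm long from the axis, and stands from 37 to 58 mm above the bench, so it passes over the rail; hub radius 10 mm on a post of radius 8 mm
- swing_tip (a point): near the free end of the retaining arm, 73 mm from the pivot axis, at mid-height
- beaker_1: bystander: glass beaker with blue liquid, 75 mm wide, 88 mm tall; origin on its underside
- beaker_2: bystander: empty glass beaker, 57 mm wide, 68 mm tall; origin on its underside
- dish_3: bystander: lidded petri dish, 61 mm wide, 16 mm tall; origin on its underside
- marker_3: bystander: blue and white felt marker lying flat, 136 mm long, 14 mm thick; origin on its underside

How it is judged:
On the way, in this order (a step that is already met when the one before it is completed fails the run):
1. the tip box is square and fully home against the end stop (value of joint plunger above 0.006 m and angle between the y axis of tip_box and the x axis of reader, either way round below 0.07 rad and z of box_mid in the frame of reader below 0.01 m), for 0.3 s.
2. the retaining arm is shut behind it (value of joint retaining_arm below 0.1 rad), for 0.2 s.
At the end, for the whole second after the job is handed in: the box stands on the deck against the end stop with the plunger pressed at least 6 of its 8 mm, square to the lane within 0.07 rad, at rest, and the retaining arm is shut within 0.1 rad (all of step 1 and value of joint retaining_arm below 0.1 rad and linear speed of tip_box below 0.01 m/s and angle between tip_box's own z axis and vertical below 0.05 rad); the robot touches nothing.
It fails at once if a side rail is touched (contact force between any of rail_left, rail_right and anything else above 0.3 N).
It fails at once if the box is lifted or tipped (z of box_mid in the frame of reader above 0.014 m or angle between tip_box's own z axis and vertical above 0.15 rad).
It fails at once if the box is taken between the fingers (x of the grasp point in the frame of tip_box between -0.031 and 0.036 m and y of the grasp point in the frame of tip_box between -0.058 and 0.058 m and z of the grasp point in the frame of tip_box below 0.074 m).
It fails at once if the retaining arm is gripped (contact force between the fingers and retaining_arm above 3 N and x of the grasp point in the frame of swing_tip between -0.004 and 0.004 m and y of the grasp point in the frame of swing_tip between -0.008 and 0.075 m and z of the grasp point in the frame of swing_tip below 0.012 m).
It fails at once if another thing on the bench is moved by more than 15 mm (distance of any of beaker_1, beaker_2, dish_3, marker_3 from where it was at the start of the episode above 0.015 m).
It also fails if it takes over 70 s, if anything falls off the work surface, if the arm or the gripper's body presses on something with over 40 N, if the wrist force passes 120 N, or if a joint passes its speed limit or range.

## Working session

There is one attempt and no reset: what is moved stays moved. The work goes in short steps, Python scripts to look and compute and a tool call to move; the robot and the scene stay as the last step left them, time stands still between calls to the robot, and variables do not carry over. Pictures are saved under pics/ and viewed, at most 10 in all, crops included, and the job is handed in when it is done.

Besides the shell and the picture viewer there is one more tool, called after ">>>" as name(argument=value, ...), one argument or row to a line, values as JSON. send_rows: Moves the arm, as the interface text tells. Its arguments: {"type":"object","properties":{"moves":{"type":"array"},"fingers":{"type":"number"}},"required":["moves"]}

```bash
mkdir -p pics; ls
python3 - <<'E'
from bench import bot
import cv2,numpy as np
s=bot.observe();print({k:np.round(v,3).tolist() for k,v in s.items()})
for c in("scene","top"):
    im,d=bot.camera(c);cv2.imwrite(f"pics/{c}0.png",im[:,:,::-1]);np.save(f"{c}0.npy",d)
    m=bot.camera_model(c);print(c,{k:np.round(v,3).tolist() for k,v in m.items()})
    for q in("reader","end_stop","rail_left","rail_right","tip_box","box_mid","swing_pivot","swing_tip","beaker_1","beaker_2","dish_3","marker_3"):
        print(q,[(round(r["p"],2),np.round(np.array(r["location"])*[560,420],1).tolist()) for r in bot.landmark_of(q,c)[:2]])
E
```

```text
pics
{'time_s': 0.0, 'qpos': [-1.095, 0.69, -0.195, 1.566, 0.157, 0.902, -0.215], 'joint_vel': [-0.0, -0.001, -0.001, -0.0, -0.0, -0.001, 0.0], 'joint_torque': [0.0, -52.756, -1.267, -15.343, -0.053, 0.006, 0.0], 'ee_pos': [0.267, 0.564, 0.238], 'orientation': [-3.14, 0.0, 2.7], 'wrist_force': [0.58, -0.854, -0.84], 'moment': [-0.005, 0.002, -0.005], 'finger_force': 0.0, 'width': 0.088}
scene {'fx': 422.405, 'fy': 422.405, 'cx': 279.791, 'cy': 211.037, 'R': [[0.867, 0.498, -0.02], [0.224, -0.424, -0.878], [-0.445, 0.757, -0.479]], 't': [-0.373, -0.192, 1.487]}
reader [(0.46, [190.8, 249.9])]
end_stop [(0.67, [188.9, 266.7]), (0.45, [245.6, 218.3])]
rail_left [(0.58, [230.1, 256.4])]
rail_right [(0.52, [191.2, 249.8])]
tip_box [(0.59, [245.7, 218.0])]
box_mid [(0.81, [244.0, 220.7])]
swing_pivot [(0.82, [243.0, 232.1]), (0.4, [194.2, 266.6])]
swing_tip [(0.91, [273.2, 224.9])]
beaker_1 [(0.68, [322.9, 254.6]), (0.44, [190.8, 267.0])]
beaker_2 [(0.68, [322.9, 254.6]), (0.44, [190.8, 267.0])]
dish_3 [(0.49, [283.3, 192.2])]
marker_3 [(0.38, [316.8, 224.9])]
top {'fx': 407.429, 'fy': 407.429, 'cx': 279.176, 'cy': 204.566, 'R': [[0.013, -1.0, 0.003], [-0.998, -0.013, -0.062], [0.062, -0.002, -0.998]], 't': [-0.266, 0.576, 0.888]}
reader [(0.8, [329.6, 245.8])]
end_stop [(0.65, [303.4, 196.6]), (0.38, [349.1, 218.7])]
rail_left [(0.57, [347.1, 218.4])]
rail_right [(0.72, [357.6, 262.9])]
tip_box [(0.97, [284.2, 250.8])]
box_mid []
swing_pivot [(0.58, [332.6, 215.0])]
swing_tip [(0.55, [305.6, 195.3])]
beaker_1 [(0.81, [302.7, 144.7]), (0.73, [347.9, 161.3])]
beaker_2 [(0.81, [302.7, 144.7]), (0.73, [347.9, 161.3])]
dish_3 [(0.61, [184.3, 253.3])]
marker_3 [(0.56, [254.5, 172.2]), (0.45, [302.9, 145.9])]
```

Run:
```python
import cv2
im=cv2.imread("pics/top0.png");c=im[110:330,150:450];cv2.imwrite("pics/topc.png",cv2.resize(c,(795,583),interpolation=cv2.INTER_CUBIC))
```

```text
(no output)
```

View pics/topc.png

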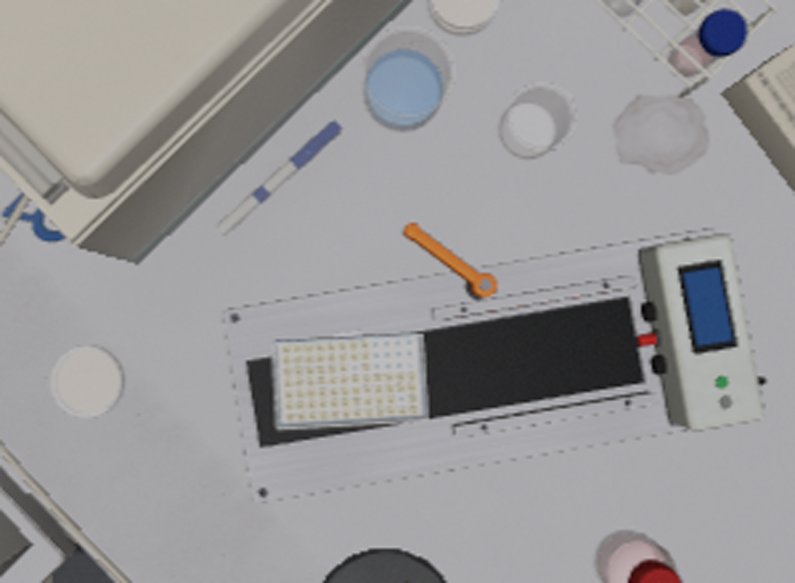

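View pics/scene0.png

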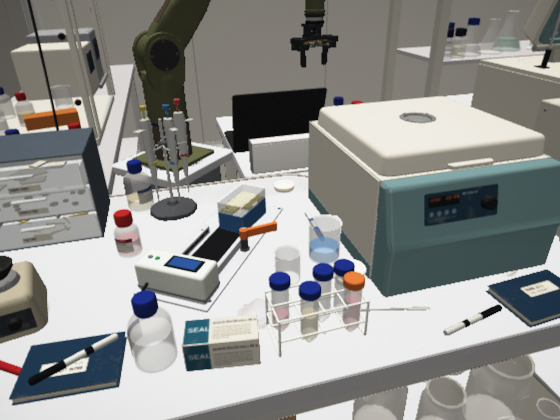

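```bash
cat > h.py <<'E'
import numpy as np,cv2
from scipy.optimize import least_squares
from scipy.spatial.transform import Rotation as Ro
from bench import bot
def cam(name):
    m=bot.camera_model(name)
    if "mount" in m:
        s=bot.observe();T=np.eye(4);T[:3,:3]=Ro.from_euler("xyz",s["orientation"]).as_matrix();T[:3,3]=s["ee_pos"]
        W=np.linalg.inv(T@np.array(m["mount"]));m=dict(m,R=W[:3,:3],t=W[:3,3])
    return m
def ray(m,uv,z):
    R=np.array(m["R"]);t=np.array(m["t"]);c=-R.T@t
    d=R.T@np.array([(uv[0]-m["cx"])/m["fx"],(uv[1]-m["cy"])/m["fy"],1]);return c+d*(z-c[2])/d[2]
def proj(m,X):
    Y=np.asarray(X)@np.array(m["R"]).T+np.array(m["t"]);return np.c_[m["fx"]*Y[:,0]/Y[:,2]+m["cx"],m["fy"]*Y[:,1]/Y[:,2]+m["cy"]]
def fit(views,x0):
    """views: list of (m, local pts, pixels); returns x,y,yaw of the frame"""
    def f(p):
        c,s=np.cos(p[2]),np.sin(p[2]);R=np.array([[c,-s,0],[s,c,0],[0,0,1]])
        return np.concatenate([(proj(m,np.array(L)@R.T+[p[0],p[1],0])-np.array(u)).ravel() for m,L,u in views])
    r=least_squares(f,x0,loss="soft_l1");return r.x,np.round(r.fun.reshape(-1,2),1).tolist()
E
python3 - <<'E'
from h import *
m=cam("top")
px=lambda a:[a[0]/2.65+150,a[1]/2.65+110]
L=[[-.205,.082,.006],[-.205,-.082,.006],[.22,-.082,.006],[.012,.066,.058],[-.03,-.054,.026],[-.03,.054,.026]]
u=[px(a) for a in[(223,311),(250,502),(763,422),(484,285),(454,435),(433,320)]]
p,r=fit([(m,L,u)],[.45,-.15,-1.5]);print(p,r)
# box top z=.08, corners in crop
B=[[.037,-.059,.08],[.037,.059,.08],[-.032,.059,.08],[-.032,-.059,.08]]
q,r=fit([(m,B,[px(a) for a in[(281,427),(427,417),(422,332),(274,341)]])],[.45,-.05,-1.5-np.pi/2]);print(q,r)
# wrist mount
print(np.round(bot.camera_model("wrist")["mount"],3), {k:v for k,v in bot.camera_model("wrist").items() if k in("fx","cx","cy")})
E
```

```text
[ 0.48324441 -0.3733404  -1.39822376] [[-0.4, -0.5], [0.7, 0.4], [-5.0, -0.1], [0.6, 0.3], [0.2, 1.5], [0.0, -4.0]]
[ 0.47838043 -0.26635387 -3.06245331] [[-1.1, 0.7], [1.1, 0.6], [0.6, -0.9], [-0.6, -0.5]]
[[ 0.001 -0.966 -0.259  0.066]
 [ 1.     0.     0.001  0.001]
 [-0.001 -0.259  0.966 -0.146]
 [ 0.     0.     0.     1.   ]] {'fx': 335.96004731107166, 'cx': 277.28900663014076, 'cy': 208.77815787781344}
```

```bash
cat >> h.py <<'E'
RD=np.array([.48324,-.37334,-1.39822])
def r2w(x,y): c,s=np.cos(RD[2]),np.sin(RD[2]);return np.array([RD[0]+c*x-s*y,RD[1]+s*x+c*y])
def w2r(X): c,s=np.cos(RD[2]),np.sin(RD[2]);d=np.array(X[:2])-RD[:2];return np.array([c*d[0]+s*d[1],-s*d[0]+c*d[1]])
def wrap(a): return (a+np.pi)%(2*np.pi)-np.pi
def go(rx,ry,z,yaw):
    """shift in tool axes and turn to reach reader x,y, world z, yaw relative to reader"""
    s=bot.observe();p=np.array(s["ee_pos"]);R=Ro.from_euler("xyz",s["orientation"]).as_matrix()
    R0=Ro.from_euler("xyz",[np.pi,0,s["orientation"][2]]).as_matrix()
    d=R0.T@(np.r_[r2w(rx,ry),z]-p);print("move",np.round(d,4),"turn",round(-wrap(RD[2]+yaw-s["orientation"][2]),4),"now reader",np.round(w2r(p),4),"z",round(p[2],4),"yawrel",round(wrap(s["orientation"][2]-RD[2]),4))
E
python3 - <<'E'
from h import *
m=cam("top");d=np.load("top0.npy")
v,u=np.mgrid[0:420,0:560];C=np.stack([(u-m["cx"])/m["fx"]*d,(v-m["cy"])/m["fy"]*d,d],-1)
W=(C-np.array(m["t"]))@np.array(m["R"]);ok=d>0
for x in np.arange(.15,.85,.05):
    row=[]
    for y in np.arange(-.5,.75,.05):
        k=ok&(abs(W[...,0]-x)<.025)&(abs(W[...,1]-y)<.025);row.append(int(100*W[...,2][k].max()) if k.any() else -9)
    print(round(x,2),row)
go(-.05,0,.24,-np.pi/2)
E
```

```text
0.15 [-9, 14, 10, 13, 13, 1, 1, 0, 0, 0, 0, 0, 3, 2, 2, 2, 2, 2, -9, -9, -9, -9, -9, -9, -9]
0.2 [21, 21, 0, 13, 13, 0, 1, 1, -9, -9, -9, 22, 22, 11, 0, 2, 2, 2, -9, -9, -9, -9, -9, -9, -9]
0.25 [21, 0, 24, 29, 25, 19, 0, 1, 1, -9, 0, 0, 22, 22, 11, 2, 2, 2, -9, -9, -9, -9, -9, -9, -9]
0.3 [10, 6, 24, 29, 29, 29, 0, 0, 1, 1, 10, 10, 0, 22, 22, 11, 0, 2, -9, -9, -9, -9, -9, -9, -9]
0.35 [10, 6, 0, 24, 26, 24, 0, 0, 0, 1, 10, 10, 10, 0, 22, 19, 11, 0, -9, -9, -9, -9, -9, -9, -9]
0.4 [0, 1, 1, 1, 1, 1, 1, 0, 0, 0, 1, 10, 10, 10, 0, 14, 12, 5, -9, -9, -9, -9, -9, -9, -9]
0.45 [3, 3, 3, 8, 8, 8, 8, 0, 1, 2, 2, 1, 10, 10, 10, 0, 0, 0, -9, -9, -9, -9, -9, -9, -9]
0.5 [7, 1, 1, 2, 8, 8, 8, 1, 1, 1, 1, 1, 0, 10, 10, 10, 0, 0, -56, -9, -9, -9, -9, -9, -9]
0.55 [7, 3, 6, 6, 1, 1, 0, 1, 22, 0, 0, 1, 0, 0, 10, 10, 10, 4, -56, -55, -9, -9, -9, -9, -9]
0.6 [7, 1, 0, 6, 6, 0, 1, 26, 27, 26, 3, 1, 4, 3, 0, 10, 10, 0, 0, -56, -56, -9, -9, -9, -9]
0.65 [0, 7, 6, 0, 0, 1, 26, 27, 27, 27, 26, 0, 4, 4, 4, 7, 10, 1, -9, -9, -56, -56, -9, -9, -9]
0.7 [0, 7, 7, 9, 9, 26, 27, 27, 27, 27, 27, 26, 2, 3, 4, 5, 7, 7, 0, -9, -9, -56, -56, -9, -9]
0.75 [8, 0, 3, 9, 26, 27, 27, 27, 27, 27, 27, 27, 26, 0, 18, 19, 12, 0, 0, -9, -9, -9, -56, -57, -9]
0.8 [12, 11, 3, 25, 27, 27, 27, 27, 27, 27, 27, 27, 27, 26, 0, 20, 16, 0, 0, -9, -9, -9, -9, -56, -56]
move [-0.5676 -0.7151 -0.0013] turn -0.6143 now reader [-0.9615 -0.0517] z 0.2387 yawrel -2.1851
```

>>> send_rows(
  moves=[
    [[0, 0, -0.03], 0],
    [[0, 0, -0.06], 0],
    [[-0.03, -0.037, -0.06], -0.05],
    [[-0.06, -0.075, -0.06], -0.1],
    [[-0.09, -0.113, -0.06], -0.2],
    [[-0.12, -0.15, -0.06], -0.3],
    [[-0.15, -0.188, -0.06], -0.4],
    [[-0.18, -0.226, -0.06], -0.5],
    [[-0.21, -0.263, -0.06], -0.6],
    [[-0.24, -0.301, -0.06], -0.614],
    [[-0.27, -0.34, -0.06], -0.614],
    [[-0.3, -0.377, -0.06], -0.614],
    [[-0.33, -0.415, -0.06], -0.614],
    [[-0.36, -0.452, -0.06], -0.614],
    [[-0.39, -0.49, -0.06], -0.614],
    [[-0.42, -0.53, -0.06], -0.614],
    [[-0.45, -0.565, -0.06], -0.614],
    [[-0.48, -0.603, -0.06], -0.614],
    [[-0.51, -0.64, -0.06], -0.614],
    [[-0.54, -0.68, -0.06], -0.614],
  ],
)

```text
time_s: 2.97
ee_pos: [0.4385, -0.1675, 0.299]
orientation: [-3.141, 0.001, -2.97]
wrist_force: [1.2, 0.1, 0.3]
width: 0.0881
finger_force: 0.0
```

```bash
python3 -c "
from h import *
print(np.round(bot.observe()['qpos'],3));go(-.05,0,.24,-np.pi/2)"
```

```text
[ 0.487  0.413 -0.321  1.932  0.174  0.822  1.815]
move [-0.0089 -0.1605  0.059 ] turn -0.0006 now reader [-0.2105 -0.0088] z 0.299 yawrel -1.5714
```

>>> send_rows(
  moves=[
    [[-0.003, -0.04, 0.02], 0],
    [[-0.006, -0.08, 0.04], 0],
    [[-0.009, -0.12, 0.059], 0],
    [[-0.009, -0.16, 0.059], 0],
    [[-0.009, -0.16, 0.059], 0],
    [[-0.009, -0.16, 0.059], 0],
  ],
)

```text
time_s: 3.47
ee_pos: [0.4739, -0.325, 0.2388]
orientation: [-3.141, -0.001, -2.975]
wrist_force: [-0.1, 0.1, 1.1]
width: 0.088
finger_force: 0.0
```

Run:
```python
from h import *
s=bot.observe();print(np.round(s["qpos"],3),np.round(s["joint_vel"],3).tolist())
im,d=bot.camera("wrist");cv2.imwrite("pics/w1.png",im[:,:,::-1])
for q in("reader","end_stop","rail_left","rail_right","tip_box","swing_pivot","swing_tip"):
    print(q,[(round(r["p"],2),np.round(np.array(r["location"])*[560,420],1).tolist()) for r in bot.landmark_of(q,"wrist")[:2]])
cv2.imwrite("pics/w1b.png",cv2.resize(im[:,:,::-1],(800,600),interpolation=cv2.INTER_CUBIC))
```

```text
[ 0.689  0.628 -0.284  1.719  0.227  0.827  2.038] [-0.049, -0.045, -0.064, 0.066, -0.023, -0.002, -0.023]
reader [(0.73, [230.3, 179.7]), (0.21, [191.9, 228.1])]
end_stop [(0.56, [103.9, 188.9])]
rail_left [(0.63, [189.9, 225.6])]
rail_right [(0.95, [182.4, 138.4])]
tip_box []
swing_pivot [(0.74, [222.2, 249.7])]
swing_tip [(0.88, [268.5, 294.9])]
```

View pics/w1b.png

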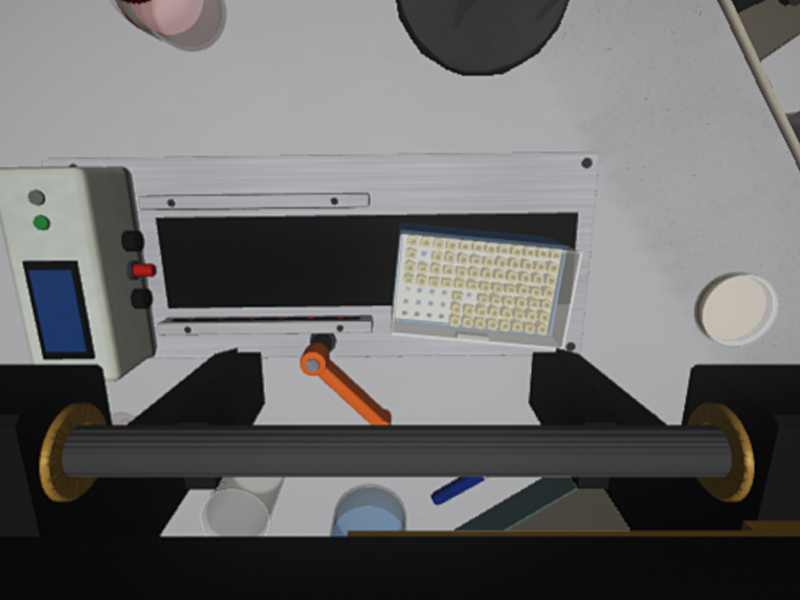

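Run:
```python
import cv2
im=cv2.imread("pics/w1.png");cv2.imwrite("pics/w1c.png",cv2.resize(im[100:270,220:425],(800,663)[:2],interpolation=cv2.INTER_CUBIC)[:600])
```

```text
(no output)
```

View pics/w1c.png

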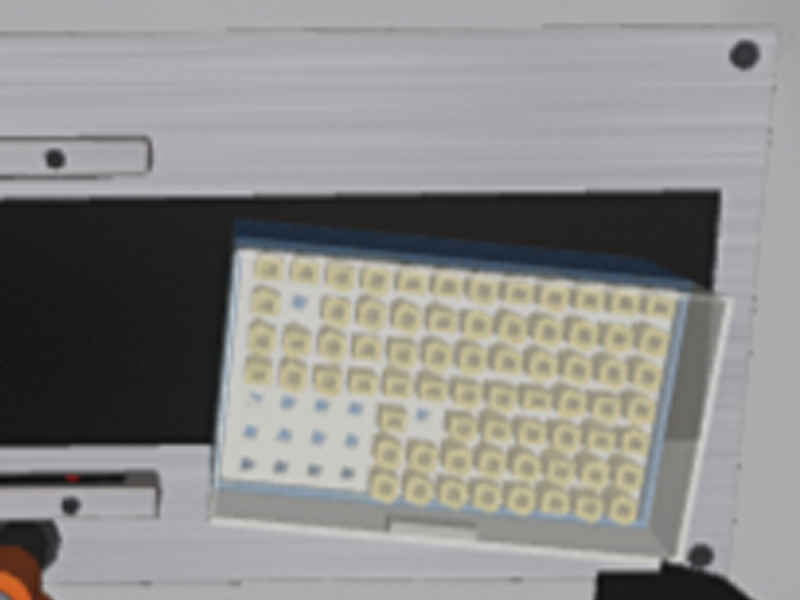

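Run:
```python
from h import *
s=bot.observe();print(np.round(s["ee_pos"],4),np.round(s["orientation"],4))
mt=cam("top");mw=cam("wrist")
pt=lambda a:[a[0]/2.65+150,a[1]/2.65+110]
pw=lambda a:[220+a[0]/3.902,100+a[1]/3.9]
LW=[[-.205,-.082,.006],[-.205,.082,.006],[-.03,-.054,.026],[-.03,-.044,.026],[-.03,.044,.026],[-.03,.054,.026],[.012,.066,.058]]
UW=[pw(a) for a in[(778,27),(730,580),(152,137),(152,175),(158,487),(158,518)]]+[[313/1.4286,364/1.4286]]
LT=[[-.205,.082,.006],[-.205,-.082,.006],[.012,.066,.058]];UT=[pt(a) for a in[(223,311),(250,502),(484,285)]]
for v in([(mw,LW,UW)],[(mt,LT,UT)],[(mw,LW,UW),(mt,LT,UT)]):
    p,r=fit(v,[.48,-.37,-1.4]);print(p,r)
B=[[.037,-.059,.08],[.037,.059,.08],[-.032,.059,.08],[-.032,-.059,.08]]
UB=[pw(a) for a in[(732,297),(236,240),(212,520),(685,562)]]
TB=[pt(a) for a in[(281,427),(427,417),(422,332),(274,341)]]
for v in([(mw,B,UB)],[(mw,B,UB),(mt,B,TB)]):
    q,r=fit(v,[.48,-.27,-3.06]);print(q,r)
import h
h.RD=p
c,sn=np.cos(q[2]),np.sin(q[2]);mid=q[:2]+.0025*np.array([c,sn])
print("box mid in reader",w2r(mid),"askew",wrap(q[2]+np.pi/2-p[2]))
tip=ray(mw,[268.5,294.9],.048);a=w2r(tip)-[.012,.066];print("arm tip",a,np.linalg.norm(a),"ang",np.arctan2(-a[0],-a[1]))
```

```text
[ 0.4749 -0.3201  0.2402] [-3.1415e+00  5.0000e-04 -2.9674e+00]
[ 0.48952469 -0.36689733 -1.38787077] [[0.8, 0.0], [-0.7, -0.4], [-0.4, 0.5], [-0.2, 0.4], [-0.0, -0.3], [0.2, 0.2], [0.4, -0.6]]
[ 0.48353617 -0.37256217 -1.39768563] [[-0.7, -0.6], [0.3, 0.3], [0.3, 0.2]]
[ 0.48936718 -0.36718109 -1.3864887 ] [[0.5, -0.4], [-0.8, -0.8], [-0.8, 0.2], [-0.5, 0.2], [-0.2, -0.5], [0.0, -0.0], [0.2, -0.8], [-3.3, -2.1], [-1.5, -1.4], [-2.6, -2.6]]
[ 0.47988726 -0.25920627 -3.06266799] [[1.0, -1.8], [0.4, 0.5], [-0.5, 0.1], [-0.9, 0.3]]
[ 0.47963599 -0.25991865 -3.0629371 ] [[0.3, -2.2], [-0.3, 0.1], [-1.2, -0.3], [-1.6, -0.0], [-4.3, 0.0], [-2.0, -0.0], [-2.5, -1.6], [-3.7, -1.2]]
box mid in reader [-0.10749281  0.00760511] askew -0.1056520724895127
arm tip [-0.05052847  0.05392311] 0.07389741969077447 ang 2.3886827294429738
```

Run:
```python
from h import *
import h
mt=cam("top");m=bot.camera_model("wrist")
T=np.eye(4);T[:3,:3]=Ro.from_euler("xyz",[-3.141,-.001,-2.975]).as_matrix();T[:3,3]=[.4739,-.325,.2388]
W=np.linalg.inv(T@np.array(m["mount"]));mw=dict(m,R=W[:3,:3],t=W[:3,3])
pt=lambda a:[a[0]/2.65+150,a[1]/2.65+110]
pw=lambda a:[220+a[0]/3.902,100+a[1]/3.9]
LW=[[-.205,-.082,.006],[-.205,.082,.006],[-.03,-.054,.026],[-.03,-.044,.026],[-.03,.044,.026],[-.03,.054,.026],[.012,.066,.058]]
UW=[pw(a) for a in[(778,27),(730,580),(152,137),(152,175),(158,487),(158,518)]]+[[313/1.4286,364/1.4286]]
LT=[[-.205,.082,.006],[-.205,-.082,.006],[.012,.066,.058]];UT=[pt(a) for a in[(223,311),(250,502),(484,285)]]
B=[[.037,-.059,.08],[.037,.059,.08],[-.032,.059,.08],[-.032,-.059,.08]]
UB=[pw(a) for a in[(732,297),(236,240),(212,520),(685,562)]]
TB=[pt(a) for a in[(281,427),(427,417),(422,332),(274,341)]]
for v,b in(([(mw,LW,UW)],[(mw,B,UB)]),([(mw,LW,UW),(mt,LT,UT)],[(mw,B,UB),(mt,B,TB)])):
    p,r=fit(v,[.48,-.37,-1.4]);print(p,r)
    q,r=fit(b,[.48,-.27,-3.06]);print(q,r)
    h.RD=p;c,sn=np.cos(q[2]),np.sin(q[2]);mid=q[:2]+.0025*np.array([c,sn])
    print("box mid in reader",w2r(mid),"askew",wrap(q[2]+np.pi/2-p[2]))
```

```text
[ 0.48755441 -0.37211871 -1.39583335] [[1.4, -0.2], [-0.2, -0.0], [-0.5, 0.2], [-0.3, 0.2], [-0.1, -0.1], [0.1, 0.4], [0.1, -0.4]]
[ 0.47875771 -0.26452266 -3.07002474] [[1.4, -2.0], [0.2, 0.3], [-0.7, 0.3], [-0.6, 0.5]]
box mid in reader [-0.10774267  0.00758038] askew -0.10339505858704712
[ 0.48738568 -0.37216404 -1.39506962] [[1.4, -0.5], [-0.2, -0.3], [-0.6, 0.1], [-0.3, 0.0], [-0.1, -0.3], [0.1, 0.2], [0.1, -0.5], [-0.9, -2.0], [0.3, -1.2], [0.0, -1.6]]
[ 0.47866415 -0.26479452 -3.06890848] [[1.1, -2.2], [-0.1, 0.2], [-0.9, 0.2], [-0.8, 0.3], [-2.0, 0.4], [0.3, 0.7], [-0.0, -0.9], [-1.3, -0.8]]
box mid in reader [-0.10749789  0.00769678] askew -0.10304253744743264
```

```bash
sed -i 's/^RD=.*/RD=np.array([.4875,-.3721,-1.3955])/' h.py; python3 -c "
from h import *
go(-.107,.070,.045,-np.pi/2)"
```

```text
move [-0.0733  0.0537  0.1952] turn -0.0012 now reader [-0.0534 -0.0033] z 0.2402 yawrel -1.5719
```

>>> send_rows(
  moves=[
    [[-0.035, 0.026, 0], 0],
    [[-0.073, 0.0535, 0], -0.001],
    [[-0.073, 0.0535, 0.02], -0.001],
    [[-0.073, 0.0535, 0.05], -0.001],
    [[-0.073, 0.0535, 0.08], -0.001],
    [[-0.073, 0.0535, 0.11], -0.001],
    [[-0.073, 0.0535, 0.14], -0.001],
    [[-0.073, 0.0535, 0.165], -0.001],
    [[-0.073, 0.0535, 0.185], -0.001],
    [[-0.073, 0.0535, 0.195], -0.001],
    [[-0.073, 0.0535, 0.195], -0.001],
    [[-0.073, 0.0535, 0.195], -0.001],
    [[-0.073, 0.0535, 0.195], -0.001],
  ],
)

```text
time_s: 4.95
ee_pos: [0.5384, -0.2563, 0.0461]
orientation: [-3.14, 0.002, -2.968]
wrist_force: [1.6, -0.6, 0.7]
width: 0.088
finger_force: 0.0
```

```bash
python3 -c "
from h import *
go(-.107,.0435,.045,-np.pi/2)
im,d=bot.camera('top');cv2.imwrite('pics/t2.png',cv2.resize(im[130:310,200:420,::-1],(733,600)))"
```

```text
move [0.0268 0.0018 0.0011] turn -0.0019 now reader [-0.1052  0.0703] z 0.0461 yawrel -1.5727
```

View pics/t2.png

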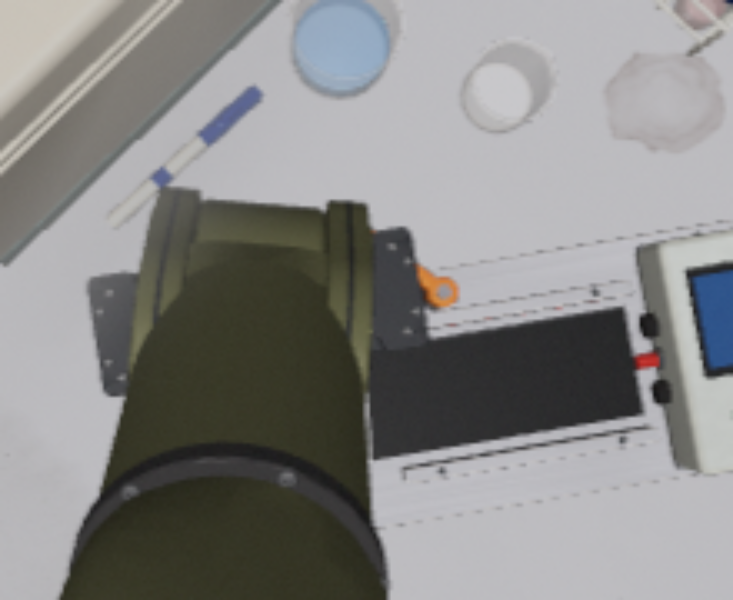

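The top view shows the gripper behind the box, clear of the centrifuge. Next comes a slow sideways push.

>>> send_rows(
  moves=[
    [[0.003, 0, 0], -0.002],
    [[0.006, 0, 0], -0.002],
    [[0.008, 0, 0], -0.002],
    [[0.01, 0, 0], -0.002],
    [[0.012, 0, 0], -0.002],
    [[0.0135, 0, 0], -0.002],
    [[0.015, 0, 0], -0.002],
    [[0.0165, 0, 0], -0.002],
    [[0.018, 0, 0], -0.002],
    [[0.0195, 0, 0], -0.002],
    [[0.021, 0, 0], -0.002],
    [[0.022, 0, 0], -0.002],
    [[0.023, 0, 0], -0.002],
    [[0.024, 0, 0], -0.002],
    [[0.025, 0, 0], -0.002],
    [[0.026, 0, 0], -0.002],
    [[0.0268, 0, 0], -0.002],
    [[0.0268, 0, 0], -0.002],
    [[0.0268, 0, 0], -0.002],
    [[0.0268, 0, 0], -0.002],
  ],
)

```text
time_s: 6.67
ee_pos: [0.5108, -0.2608, 0.0446]
orientation: [-3.142, -0.0, -2.966]
wrist_force: [0.6, 0.0, 0.1]
width: 0.0884
finger_force: 0.2
```

```bash
python3 -c "
from h import *
go(-.107,.0435,.045,-np.pi/2)
bot.observe()
im,d=bot.camera('wrist');cv2.imwrite('pics/w3.png',im[:,:,::-1]);s=bot.observe();print(s['ee_pos'],s['wrist_force'],s['moment'])
cv2.imwrite('pics/w3b.png',cv2.resize(im[:,:,::-1],(800,600)))"
```

```text
move [-0.0011  0.0015 -0.0004] turn -0.0002 now reader [-0.1055  0.0424] z 0.0446 yawrel -1.571
[ 0.51083833 -0.26080945  0.04466774] [ 0.24445853 -0.63453029  0.14294094] [ 0.03483235 -0.09051044 -0.00571906]
```

View pics/w3b.png

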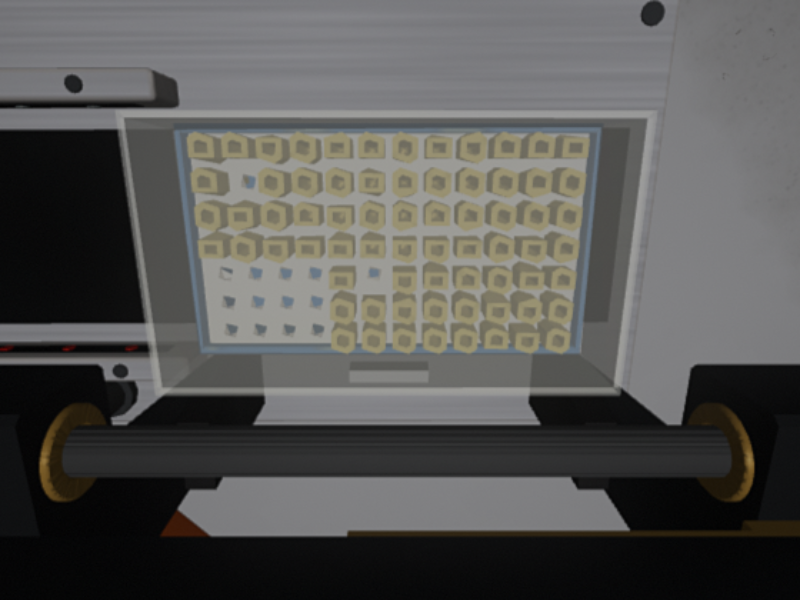

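Run:
```python
from h import *
m=cam("wrist");k=1.4286
B=[[.037,-.059,.08],[.037,.059,.08],[-.032,.059,.08],[-.032,-.059,.08]]
q,r=fit([(m,B,[[a/k,b/k] for a,b in[(657,112),(119,113),(160,394),(620,392)]])],[.48,-.26,-2.97]);print(q,r)
mid=q[:2]+.0025*np.array([np.cos(q[2]),np.sin(q[2])]);print(w2r(mid),wrap(q[2]+np.pi/2-RD[2]))
for uv,z in(((153,69),.026),((153,98),.026)): print(w2r(ray(m,[uv[0]/k,uv[1]/k],z)))
```

```text
[ 0.47128057 -0.26892757 -2.96389895] [[2.1, -0.6], [-1.8, -0.6], [-1.5, 5.3], [1.4, 6.1]]
[-0.10441397 -0.00047759] 0.0023973795179887958
[-0.02931483 -0.05348097]
[-0.02820145 -0.04495556]
```

```bash
python3 -c "
from h import *
go(-.195,-.0005,.045,-np.pi)"
```

```text
move [ 0.0429  0.0895 -0.0003] turn 1.5706 now reader [-0.1055  0.0424] z 0.0447 yawrel -1.571
```

>>> send_rows(
  moves=[
    [[-0.01, 0, 0], 0],
    [[-0.02, 0, 0], 0],
    [[-0.02, 0, -0.03], 0],
    [[-0.02, 0, -0.06], 0],
    [[-0.02, 0.01, -0.09], 0],
    [[-0.02, 0.03, -0.11], 0.1],
    [[-0.01, 0.05, -0.11], 0.22],
    [[0, 0.07, -0.11], 0.34],
    [[0.02, 0.09, -0.11], 0.46],
    [[0.043, 0.0895, -0.11], 0.58],
    [[0.043, 0.0895, -0.11], 0.7],
    [[0.043, 0.0895, -0.11], 0.82],
    [[0.043, 0.0895, -0.11], 0.94],
    [[0.043, 0.0895, -0.11], 1.06],
    [[0.043, 0.0895, -0.11], 1.18],
    [[0.043, 0.0895, -0.11], 1.3],
    [[0.043, 0.0895, -0.11], 1.42],
    [[0.043, 0.0895, -0.11], 1.54],
    [[0.043, 0.0895, -0.11], 1.57],
    [[0.043, 0.0895, -0.11], 1.57],
  ],
  fingers=0,
)

```text
time_s: 8.38
ee_pos: [0.4535, -0.1796, 0.1547]
orientation: [3.142, -0.0, 1.749]
wrist_force: [0.3, 0.4, -0.7]
width: 0.0442
finger_force: 0.0
```

```bash
python3 -c "
from h import *
print(np.round(bot.observe()['qpos'],3),bot.observe()['width']);bot.camera('wrist')
go(-.195,-.0005,.045,-np.pi)"
```

```text
[ 0.162  0.665  0.195  2.066 -0.288  0.435  0.757] 0.044239921342850194
move [-0.0004 -0.0004  0.1097] turn 0.0041 now reader [-1.954e-01 -1.000e-04] z 0.1547 yawrel -3.1375
```

>>> send_rows(
  moves=[
    [[0, 0, 0.03], 0.004],
    [[0, 0, 0.06], 0.004],
    [[0, 0, 0.085], 0.004],
    [[0, 0, 0.1], 0.004],
    [[0, 0, 0.11], 0.004],
    [[0, 0, 0.11], 0.004],
    [[0, 0, 0.11], 0.004],
    [[-0.006, 0, 0.11], 0.004],
    [[-0.012, 0, 0.11], 0.004],
    [[-0.016, 0, 0.11], 0.004],
    [[-0.019, 0, 0.11], 0.004],
    [[-0.022, 0, 0.11], 0.004],
    [[-0.025, 0, 0.11], 0.004],
    [[-0.028, 0, 0.11], 0.004],
    [[-0.032, 0, 0.11], 0.004],
    [[-0.036, 0, 0.11], 0.004],
    [[-0.04, 0, 0.11], 0.004],
    [[-0.044, 0, 0.11], 0.004],
    [[-0.048, 0, 0.11], 0.004],
    [[-0.048, 0, 0.11], 0.004],
  ],
)

```text
time_s: 10.1
ee_pos: [0.4617, -0.2289, 0.0447]
orientation: [3.141, 0.002, 1.742]
wrist_force: [-0.5, 0.0, 0.8]
width: 0.0442
finger_force: 0.1
```

```bash
python3 -c "
from h import *
bot.camera('wrist')
im,d=bot.camera('wrist');cv2.imwrite('pics/w4.png',cv2.resize(im[:,:,::-1],(800,600)))
s=bot.observe();print(s['wrist_force'],s['moment'])
go(.013,-.0005,.045,-np.pi)"
```

```text
[-0.71931252  0.99122319 -0.37554984] [-0.06468843  0.0643407   0.04223924]
move [-0.159   0.0006 -0.0004] turn -0.0042 now reader [-0.146  -0.0004] z 0.0446 yawrel 3.1374
```

View pics/w4.png

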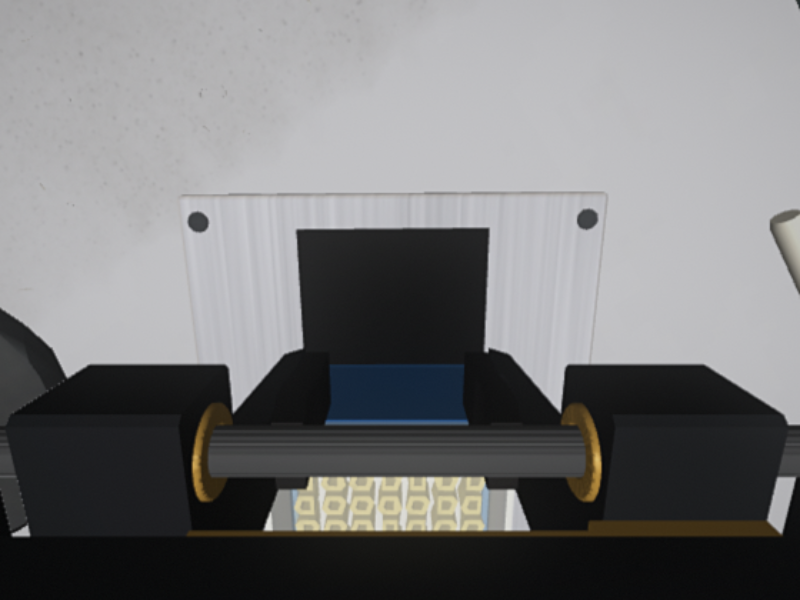

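>>> send_rows(
  moves=[
    [[-0.002, 0, 0], -0.004],
    [[-0.005, 0, 0], -0.004],
    [[-0.009, 0, 0], -0.004],
    [[-0.013, 0, 0], -0.004],
    [[-0.018, 0, 0], -0.004],
    [[-0.023, 0, 0], -0.004],
    [[-0.028, 0, 0], -0.004],
    [[-0.033, 0, 0], -0.004],
    [[-0.038, 0, 0], -0.004],
    [[-0.043, 0, 0], -0.004],
    [[-0.048, 0, 0], -0.004],
    [[-0.053, 0, 0], -0.004],
    [[-0.058, 0, 0], -0.004],
    [[-0.063, 0, 0], -0.004],
    [[-0.068, 0, 0], -0.004],
    [[-0.073, 0, 0], -0.004],
    [[-0.077, 0, 0], -0.004],
    [[-0.08, 0, 0], -0.004],
    [[-0.08, 0, 0], -0.004],
    [[-0.08, 0, 0], -0.004],
  ],
)

```text
time_s: 11.87
ee_pos: [0.4752, -0.3066, 0.0448]
orientation: [3.141, 0.001, 1.746]
wrist_force: [0.3, -0.0, -0.4]
width: 0.0439
finger_force: 0.0
```

```bash
python3 -c "
from h import *
bot.camera('top')
im,d=bot.camera('wrist');cv2.imwrite('pics/w5.png',cv2.resize(im[:,:,::-1],(800,600)))
s=bot.observe();print(s['wrist_force'],s['moment'])
go(.013,0,.045,-np.pi)"
```

```text
[-0.67288391  0.66050125 -0.83972206] [-0.12231926  0.08481244 -0.03307798]
move [-0.0801  0.0005 -0.0002] turn 0.0008 now reader [-0.0671 -0.0006] z 0.0448 yawrel -3.1408
```

View pics/w5.png

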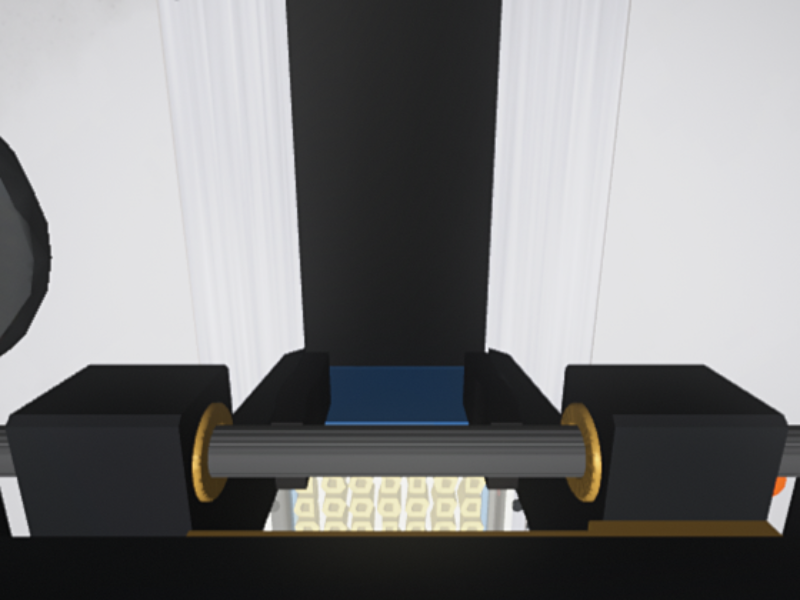

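>>> send_rows(
  moves=[
    [[-0.002, 0, 0], 0.001],
    [[-0.005, 0, 0], 0.001],
    [[-0.009, 0, 0], 0.001],
    [[-0.013, 0, 0], 0.001],
    [[-0.018, 0, 0], 0.001],
    [[-0.023, 0, 0], 0.001],
    [[-0.028, 0, 0], 0.001],
    [[-0.033, 0, 0], 0.001],
    [[-0.038, 0, 0], 0.001],
    [[-0.043, 0, 0], 0.001],
    [[-0.048, 0, 0], 0.001],
    [[-0.053, 0, 0], 0.001],
    [[-0.058, 0, 0], 0.001],
    [[-0.062, 0, 0], 0.001],
    [[-0.066, 0, 0], 0.001],
    [[-0.069, 0, 0], 0.001],
    [[-0.072, 0, 0], 0.001],
    [[-0.074, 0, 0], 0.001],
    [[-0.075, 0, 0], 0.001],
    [[-0.075, 0, 0], 0.001],
  ],
)

```text
time_s: 13.63
ee_pos: [0.4883, -0.3803, 0.0447]
orientation: [3.141, 0.0, 1.746]
wrist_force: [0.6, 1.3, -0.2]
width: 0.0439
finger_force: 0.3
```

>>> send_rows(
  moves=[
    [[-0.001, 0, 0], 0],
    [[-0.002, 0, 0], 0],
    [[-0.003, 0, 0], 0],
    [[-0.0035, 0, 0], 0],
    [[-0.0035, 0, 0], 0],
    [[-0.0035, 0, 0], 0],
  ],
)

```text
time_s: 14.13
ee_pos: [0.4889, -0.3836, 0.0447]
orientation: [3.141, 0.0, 1.746]
wrist_force: [-0.6, 1.8, 0.8]
width: 0.0443
finger_force: 0.7
```

```bash
python3 -c "
from h import *
s=bot.observe();print(s['wrist_force'],s['moment'])
go(.013,0,.045,-np.pi)"
```

```text
[-0.5713823   1.82121381  0.7841003 ] [ 0.29269991  0.05566625 -0.01438308]
move [-0.0015  0.0006 -0.0003] turn -0.0003 now reader [ 0.0115 -0.0006] z 0.0447 yawrel 3.1413
```

>>> send_rows(
  moves=[
    [[-0.001, 0, 0], 0],
    [[-0.0015, 0, 0], 0],
    [[-0.002, 0, 0], 0],
    [[-0.002, 0, 0], 0],
    [[-0.002, 0, 0], 0],
  ],
)

```text
time_s: 14.55
ee_pos: [0.4892, -0.3851, 0.0447]
orientation: [-3.142, -0.001, 1.746]
wrist_force: [-0.3, 2.9, 1.9]
width: 0.0439
finger_force: 1.5
```

>>> send_rows(
  moves=[
    [[-0.0005, 0, 0], 0],
    [[-0.001, 0, 0], 0],
    [[-0.0015, 0, 0], 0],
    [[-0.0015, 0, 0], 0],
    [[-0.0015, 0, 0], 0],
  ],
)

```text
time_s: 14.97
ee_pos: [0.4891, -0.3851, 0.0446]
orientation: [-3.141, -0.003, 1.746]
wrist_force: [-1.3, 6.5, 4.5]
width: 0.0442
finger_force: 3.1
```

```bash
cat > plan.py <<'E'
from h import *
def path(A,R,yawrel,extra=0.):
    ax=np.array([np.cos(yawrel),np.sin(yawrel)]);ay=np.array([ax[1],-ax[0]]);o=[]
    for a in A:
        u=np.array([-np.sin(a),-np.cos(a)]);n=np.array([-np.cos(a),np.sin(a)])
        hh=9*abs(n@ax)+17.5*abs(n@ay);o.append(np.array([12,66])+R*u+(5+hh+extra)*n)
    return np.array(o)/1000
E
python3 - <<'E'
from plan import *
m=cam("top");d=np.load("top0.npy")
v,u=np.mgrid[0:420,0:560];C=np.stack([(u-m["cx"])/m["fx"]*d,(v-m["cy"])/m["fy"]*d,d],-1)
W=((C-np.array(m["t"]))@np.array(m["R"]))[d>0]
c,s=np.cos(RD[2]),np.sin(RD[2]);X=W[:,0]-RD[0];Y=W[:,1]-RD[1];P=np.c_[c*X+s*Y,-s*X+c*Y]
def clr(p,yaw,hx,hy,zmin,ex=None):
    k=W[:,2]>zmin
    if ex is not None:k&=ex
    q=P[k]-p;ax=np.array([np.cos(yaw),np.sin(yaw)]);ay=np.array([ax[1],-ax[0]])
    dd=np.c_[abs(q@ax)-hx,abs(q@ay)-hy];i=np.argmin(np.linalg.norm(np.maximum(dd,0),axis=1));return round(np.linalg.norm(np.maximum(dd[i],0)),3),np.round(P[k][i],3)
outer=(P[:,1]>.085)&(np.hypot(P[:,0]+.02,P[:,1]-.10)>.045)
for yr in(-np.pi,-np.pi/2,-np.pi+.6,-np.pi-.96):
    p0=path([2.39],45,yr,12)[0]
    print(round(yr,2),np.round(p0,3),"body",clr(p0,yr,.0375,.0935,.095),"fingers",clr(p0,yr,.009,.0175,.03,outer))
E
```

```text
-3.14 [0.007 0.123] body (np.float64(0.064), array([-0.066,  0.269])) fingers (np.float64(0.051), array([0.059, 0.169]))
-1.57 [0.008 0.123] body (np.float64(0.077), array([-0.13 ,  0.224])) fingers (np.float64(0.05), array([0.059, 0.169]))
-2.54 [0.002 0.118] body (np.float64(0.069), array([-0.121,  0.231])) fingers (np.float64(0.066), array([-0.014,  0.203]))
-4.1 [0.007 0.123] body (np.float64(0.116), array([0.156, 0.277])) fingers (np.float64(0.051), array([0.059, 0.169]))
```

>>> send_rows(
  moves=[
    [[0.002, 0, 0], 0],
    [[0.006, 0, 0], 0],
    [[0.013, 0, 0], 0],
    [[0.022, 0, 0], 0],
    [[0.03, 0, 0], 0],
    [[0.03, 0, -0.03], 0],
    [[0.03, 0, -0.06], 0],
    [[0.03, 0, -0.09], 0],
    [[0.03, 0, -0.12], 0],
    [[0.03, 0, -0.16], 0],
    [[0.03, 0, -0.2], 0],
    [[0.03, 0, -0.2], 0],
    [[0.03, 0, -0.2], 0],
  ],
)

```text
time_s: 16.05
ee_pos: [0.4854, -0.3576, 0.2471]
orientation: [3.137, 0.004, 1.746]
wrist_force: [-0.2, 0.3, -0.5]
width: 0.0445
finger_force: 0.0
```

>>> send_rows(
  moves=[
    [[0.0, 0.03, 0], 0],
    [[-0.01, 0.06, 0], 0],
    [[-0.02, 0.09, 0], 0],
    [[-0.022, 0.125, 0], 0],
    [[-0.022, 0.125, 0], 0],
    [[-0.022, 0.125, 0], 0],
    [[-0.022, 0.125, 0], 0],
  ],
  fingers=1,
)

```text
time_s: 16.63
ee_pos: [0.6097, -0.3566, 0.2426]
orientation: [-3.138, -0.002, 1.746]
wrist_force: [0.4, -0.5, -0.9]
width: 0.0006
finger_force: 0.0
```

Run:
```python
from plan import *
bot.camera("top")
print(bot.observe()["width"])
im,d=bot.camera('wrist');cv2.imwrite('pics/w6.png',cv2.resize(im[:,:,::-1],(800,600)))
m=cam("wrist")
for q in("swing_pivot","swing_tip","tip_box","box_mid","plunger"):
    for r in bot.landmark_of(q,"wrist")[:1]:
        uv=np.array(r["location"])*[560,420];print(q,round(r["p"],2),uv.round(1),w2r(ray(m,uv,.048 if "sw" in q else .006)).round(4))
p0=path([2.39],45,-np.pi,12)[0]
go(p0[0],p0[1],.042,-np.pi)
```

```text
0.0007044387445719284
swing_pivot 0.56 [224.7 194.3] [0.0159 0.0683]
swing_tip 0.88 [274.  143.5] [-0.0362  0.1199]
tip_box 0.67 [174.8 242. ] [ 0.0844 -0.0017]Traceback (most recent call last):
  File "<stdin>", line 7, in <module>
ValueError: it knows: beaker, box_mid, dish, end_stop, marker, rail_left, rail_right, reader, swing_pivot, swing_tip, tip_box
```

View pics/w6.png

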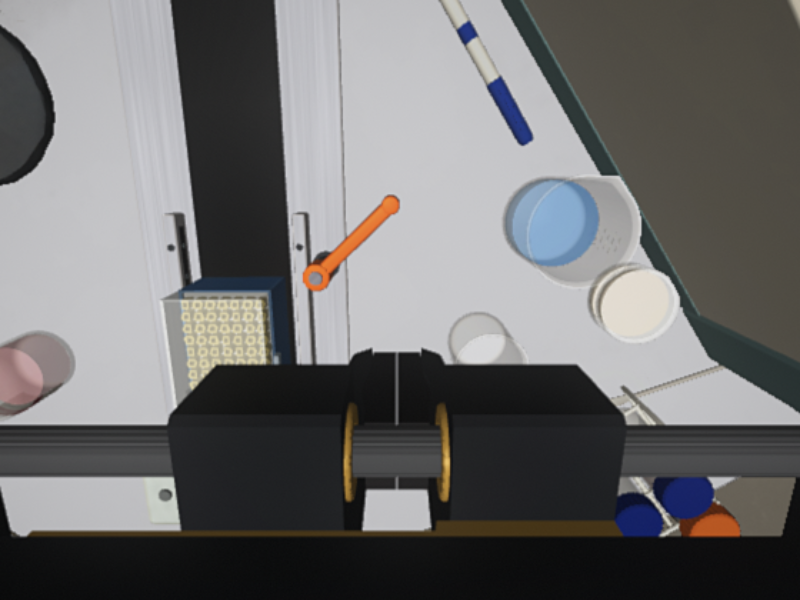

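Run:
```python
from plan import *
m=cam("wrist");k=1.4286
for n,a,z in(("lid-",(164,299),.08),("lid+",(274,291),.08),("railR",(176,213),.026),("railL",(300,212),.026)): print(n,w2r(ray(m,np.array(a)/k,z)).round(4))
p0=path([2.39],45,-np.pi,12)[0]
go(p0[0],p0[1],.042,-np.pi)
A=[2.39,2.2,2.0,1.8,1.6,1.4,1.2,1.0,.8,.6,.4,.2,.1,0]
P=path(A,45,-np.pi);print(np.round(np.c_[A,-(P[:,0]-p0[0]),P[:,1]-p0[1]],4).tolist())
```

```text
lid- [ 0.024  -0.0313]
lid+ [0.0186 0.0429]
railR [-0.0284 -0.0409]
railL [-0.0291  0.0524]
move [-1.000e-04 -4.000e-04  2.029e-01] turn -0.0014 now reader [0.0072 0.1235] z 0.2449 yawrel 3.1402
[[2.39, 0.0088, -0.0082], [2.2, 0.0172, -0.0109], [2.0, 0.0259, -0.016], [1.8, 0.0336, -0.0235], [1.6, 0.0395, -0.0331], [1.4, 0.0436, -0.0414], [1.2, 0.0461, -0.0505], [1.0, 0.0464, -0.0608], [0.8, 0.0441, -0.0714], [0.6, 0.039, -0.0817], [0.4, 0.0313, -0.0908], [0.2, 0.0211, -0.0978], [0.1, 0.0153, -0.1003], [0.0, 0.0092, -0.1021]]
```

Run:
```python
from plan import *
im,d=bot.camera("wrist");cv2.imwrite("pics/w7.png",cv2.resize(im[140:290,105:230,::-1],(500,600),interpolation=cv2.INTER_CUBIC))
print(bot.observe()["ee_pos"],bot.observe()["orientation"])
```

```text
[ 0.61057243 -0.35753885  0.24499008] [3.14156735e+00 1.39273714e-05 1.74499285e+00]
```

View pics/w7.png

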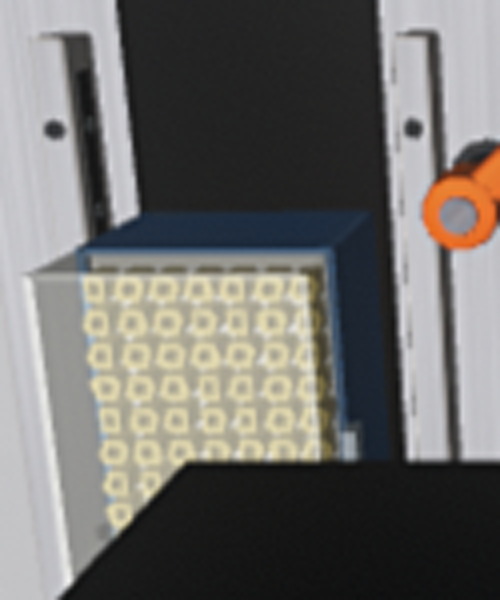

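Run:
```python
from plan import *
m=cam("wrist")
for n,a,z in(("lid-",(27,275),.08),("lid+",(312,272),.08),("lid-edge",(70,590),.08),("bot-",(143,213),.006),("bot+",(370,211),.006),("railR",(34,36),.026),("railL",(437,34),.026)): print(n,w2r(ray(m,np.array([105+a[0]/4,140+a[1]/4]),z)).round(4))
```

```text
lid- [ 0.0235 -0.0339]
lid+ [0.0228 0.0345]
lid-edge [ 0.1069 -0.0335]
bot- [ 0.0244 -0.0351]
bot+ [0.0239 0.0314]
railR [-0.0285 -0.051 ]
railL [-0.029   0.0572]
```

The box is home and square: its trailing end is at about 22 mm, at 0.01 rad. Now I'll lower the closed fingers outside the arm.

>>> send_rows(
  moves=[
    [[0, 0, 0.03], 0],
    [[0, 0, 0.07], 0],
    [[0, 0, 0.11], 0],
    [[0, 0, 0.145], 0],
    [[0, 0, 0.175], 0],
    [[0, 0, 0.195], 0],
    [[0, 0, 0.203], 0],
    [[0, 0, 0.203], 0],
    [[0, 0, 0.203], 0],
  ],
)

```text
time_s: 17.73
ee_pos: [0.6116, -0.3578, 0.0426]
orientation: [3.141, 0.001, 1.746]
wrist_force: [0.4, 0.3, 0.5]
width: 0.0007
finger_force: 0.0
```

>>> send_rows(
  moves=[
    [[0.004, -0.004, 0], 0],
    [[0.009, -0.008, 0], 0],
    [[0.013, -0.0095, 0], 0],
    [[0.017, -0.011, 0], 0],
    [[0.0215, -0.0135, 0], 0],
    [[0.026, -0.016, 0], 0],
    [[0.03, -0.02, 0], 0],
    [[0.0335, -0.0235, 0], 0],
    [[0.0365, -0.028, 0], 0],
    [[0.0395, -0.033, 0], 0],
    [[0.0415, -0.037, 0], 0],
    [[0.0435, -0.0415, 0], 0],
    [[0.045, -0.046, 0], 0],
    [[0.046, -0.0505, 0], 0],
    [[0.0465, -0.0555, 0], 0],
    [[0.0465, -0.061, 0], 0],
    [[0.0455, -0.066, 0], 0],
    [[0.044, -0.0715, 0], 0],
    [[0.044, -0.0715, 0], 0],
  ],
)

```text
time_s: 19.32
ee_pos: [0.5312, -0.3274, 0.0416]
orientation: [-3.14, -0.0, 1.744]
wrist_force: [-0.5, -0.2, 0.4]
width: 0.0004
finger_force: 0.1
```

Run:
```python
from plan import *
s=bot.observe();print(s["wrist_force"],s["width"])
P=path([.8,.6,.4,.2,.1,0],45,-np.pi)
go(*P[-1],.042,-np.pi)
q=w2r(s["ee_pos"]);print(np.round(np.c_[-(P[:,0]-q[0]),P[:,1]-q[1]],4).tolist())
```

```text
[-0.483036   -0.24621016  0.43802262] 0.0004386879526805578
move [-0.0345 -0.0297 -0.0004] turn -0.002 now reader [-0.0364  0.0508] z 0.0416 yawrel 3.1396
[[0.0005, 0.0009], [-0.0046, -0.0093], [-0.0124, -0.0184], [-0.0225, -0.0255], [-0.0283, -0.028], [-0.0344, -0.0298]]
```

>>> send_rows(
  moves=[
    [[-0.002, -0.0045, 0], 0],
    [[-0.0045, -0.0095, 0], 0],
    [[-0.008, -0.0145, 0], 0],
    [[-0.0125, -0.0185, 0], 0],
    [[-0.0175, -0.0225, 0], 0],
    [[-0.0225, -0.0255, 0], 0],
    [[-0.0255, -0.027, 0], 0],
    [[-0.0285, -0.0285, 0], 0],
    [[-0.0315, -0.0295, 0], 0],
    [[-0.034, -0.03, 0], 0],
    [[-0.034, -0.03, 0], 0],
    [[-0.034, -0.03, 0], 0],
  ],
)

```text
time_s: 20.32
ee_pos: [0.5094, -0.3652, 0.0416]
orientation: [-3.141, 0.0, 1.746]
wrist_force: [-0.3, -1.0, -0.4]
width: 0.0007
finger_force: 0.0
```

>>> send_rows(
  moves=[
    [[-0.0005, 0, 0], 0],
    [[-0.001, 0, 0], 0],
    [[-0.001, 0, 0], 0],
    [[-0.001, 0, 0], 0],
  ],
)

```text
time_s: 20.65
ee_pos: [0.5097, -0.3659, 0.0417]
orientation: [3.142, -0.0, 1.746]
wrist_force: [-0.1, 0.3, -1.1]
width: 0.0005
finger_force: 0.0
```

Run:
```python
from plan import *
s=bot.observe();print(s["wrist_force"],s["moment"])
go(-.002,.021,.042,-np.pi)
```

```text
[-0.14945321  0.32759112 -1.10758055] [ 0.00718132  0.1038528  -0.02141155]
move [-0.0002 -0.0019 -0.0003] turn -0.0001 now reader [-0.0022  0.0229] z 0.0417 yawrel 3.1415
```

>>> send_rows(
  moves=[
    [[-0.0005, 0, 0], 0],
    [[-0.001, 0, 0], 0],
    [[-0.001, 0, 0], 0],
    [[-0.001, 0, 0], 0],
    [[-0.001, 0, 0], 0],
  ],
)

```text
time_s: 21.07
ee_pos: [0.5097, -0.3663, 0.0416]
orientation: [-3.141, -0.001, 1.746]
wrist_force: [-1.2, 2.3, 1.7]
width: 0.0006
finger_force: 1.3
```

>>> send_rows(
  moves=[
    [[-0.0005, 0, 0], 0],
    [[-0.001, 0, 0], 0],
    [[-0.001, 0, 0], 0],
    [[-0.001, 0, 0], 0],
    [[-0.001, 0, 0], 0],
  ],
)

```text
time_s: 21.48
ee_pos: [0.5097, -0.3664, 0.0416]
orientation: [-3.141, -0.003, 1.746]
wrist_force: [-1.9, 5.4, 4.6]
width: 0.0006
finger_force: 2.7
```

Position has stopped and force is rising, so the arm is at its limit. I'll back off, lift and check.

>>> send_rows(
  moves=[
    [[0.003, 0, 0], 0],
    [[0.01, 0, 0], 0],
    [[0.022, 0, 0], 0],
    [[0.035, 0, 0], 0],
    [[0.035, 0, -0.03], 0],
    [[0.035, 0, -0.07], 0],
    [[0.035, 0, -0.11], 0],
    [[0.035, 0, -0.15], 0],
    [[0.05, 0, -0.2], 0],
    [[0.07, 0, -0.22], 0],
    [[0.07, 0, -0.22], 0],
    [[0.07, 0, -0.22], 0],
    [[0.07, 0, -0.22], 0],
  ],
)

```text
time_s: 22.57
ee_pos: [0.4974, -0.2993, 0.2611]
orientation: [-3.141, 0.0, 1.746]
wrist_force: [0.3, 0.2, -0.0]
width: 0.0009
finger_force: 0.0
```

Run:
```python
from plan import *
bot.camera("top");im,d=bot.camera("wrist");m=cam("wrist");cv2.imwrite("pics/w8.png",cv2.resize(im[:,:,::-1],(800,600)))
for q in("swing_pivot","swing_tip","tip_box"):
    for r in bot.landmark_of(q,"wrist")[:1]:
        uv=np.array(r["location"])*[560,420];print(q,round(r["p"],2),uv.round(1),w2r(ray(m,uv,.048 if "sw" in q else .006)).round(4))
```

```text
swing_pivot 0.77 [317.1 254.3] [0.013  0.0681]
```

View pics/w8.png

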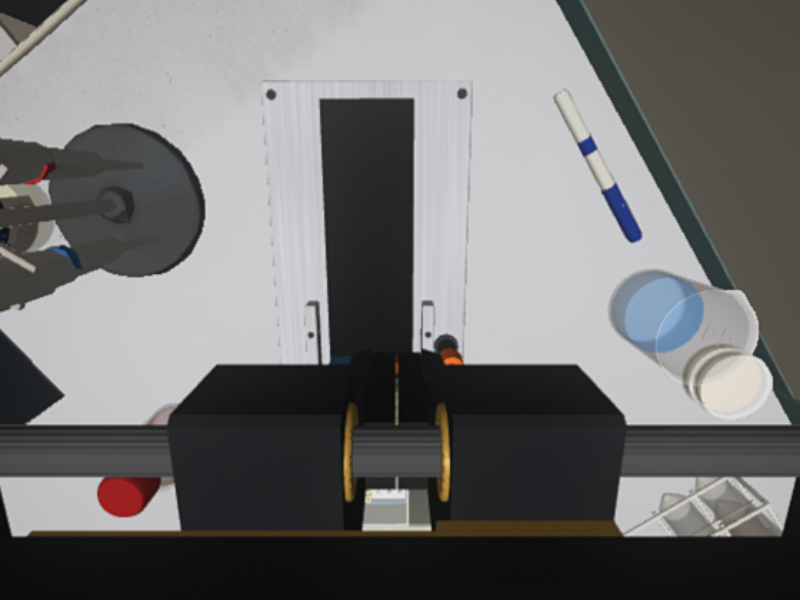

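>>> send_rows(
  moves=[
    [[0.03, -0.02, 0], 0],
    [[0.06, -0.04, 0], 0],
    [[0.09, -0.06, 0], 0],
    [[0.1, -0.08, 0], 0],
    [[0.1, -0.1, 0], 0],
    [[0.1, -0.1, 0], 0],
    [[0.1, -0.1, 0], 0],
    [[0.1, -0.1, 0], 0],
  ],
)

```text
time_s: 23.48
ee_pos: [0.3831, -0.2186, 0.2616]
orientation: [3.141, 0.001, 1.745]
wrist_force: [0.1, -0.7, 0.4]
width: 0.0007
finger_force: 0.0
```

Run:
```python
from plan import *
bot.camera("top");mt=cam("top");im,d=bot.camera("top");bot.camera("wrist");imw,_=bot.camera("wrist")
for c in("top","wrist"):
  m=cam(c)
  for q in("swing_pivot","swing_tip"):
    for r in bot.landmark_of(q,c)[:1]:
        uv=np.array(r["location"])*[560,420];print(c,q,round(r["p"],2),w2r(ray(m,uv,.048)).round(4))
h=cv2.cvtColor(im,cv2.COLOR_RGB2HSV);k=(h[...,0]>5)&(h[...,0]<18)&(h[...,1]>150)&(h[...,2]>90)
R=np.array([w2r(ray(mt,(u,v),.058)) for v,u in np.argwhere(k)]);R=R[(abs(R)<.2).all(1)]
print(len(R),R.min(0),R.max(0),np.polyfit(R[:,1],R[:,0],1))
s=bot.observe();print(s["ee_pos"],s["wrist_force"])
```

```text
top swing_pivot 0.86 [0.0102 0.068 ]
top swing_tip 0.74 [ 0.0147 -0.0105]
221 [ 0.00116239 -0.01594324] [0.0190166  0.07218706] [-0.02200012  0.01111715]
[ 0.38217618 -0.21802501  0.26157412] [ 0.06252744  0.80138355 -0.58736661]
```

```bash
python3 -c "
from bench import bot
print(bot.job_done())"
```

```text
the job is handed in; nothing more can be done
None
```

I handed the job in: the box measured home and square (trailing end at about 22 mm, about 0.01 rad), the retaining arm measured shut (about 0.02 rad) and the robot was clear, but no verdict came back and I viewed 11 pictures, one over the limit of 10.

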